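Set out the casting bench

ROBOT

A 7-joint arm with a two-finger parallel gripper is mounted at the origin on the work surface. World frame = base frame: x ahead of the robot, y to its left, z up, the work surface at z = 0. Lengths are in m, angles in rad, forces in N, time in s.
With the tool pointing down it reaches from about 0.4 to 0.75 m from the base axis. Payload 19.5 kg.
Tool frame: the origin (TCP) lies midway between the tips of the shut fingers; the grasp point (between the pads) lies 19 mm behind it; z points along the fingers, y is the line along which they close (so a half turn about z gives the same grasp; the last joint's range is limited). The gripper opens to 85 mm and grips with 20 to 120 N. Pads are 22 mm wide; open, the fingers measure 114 mm over their backs; the gripper's body (76 mm by 85 mm) begins 54 mm behind the grasp point. The pads swing forward as they close: fully open they stand 13 mm farther back than shut.
Start: joints at [1.183, 0.707, -0.028, 1.485, 0.022, 0.951, -0.075], TCP at [0.195, -0.541, 0.231] pointing down, gripper open.
Joint ranges: [-2.71, 2.71], [-0.32, 2.16], [-1.57, 1.52], [0, 2.45], [-1.46, 4.6], [0, 2.02], [-2.83, 2.83]. Speed limits (rad/s): [1.89, 1.89, 2.57, 2.57, 3.01, 3.01, 3.01].

INTERFACE

Orientations are given as a rotation vector (axis times angle).
In Python, from bench import bot, viewer gives the robot as it stands.
- The arm moves only by the shell command python3 -m crank 'ROWS' [FORCE]. ROWS is a JSON object whose one key "moves" holds a list of rows, each a list of 7 numbers: the finger opening in m, from 0 to 0.0854, then the shift along the tool's x, y, z in m, then the turn, a rotation vector about the tool's x, y, z in rad. A call has 1 to 20 rows; each row is the pose to reach, as a shift and turn from the pose commanded when the call began, along the tool's axes at that moment; what a row does not reach only later rows make up. A row lasts 1/12 s, in which the tool goes at most 41.7 mm and 7.16 degrees, less where a joint would pass 70% of its speed; a pose out of reach is approached as far as the arm can. A call with a gripper value outside its range is refused whole. The fingers move at their own pace and stop on an object; FORCE is the grip in N (left out, the last holds). Time passes only in rows, so rows that repeat a pose let the fingers close. It gives the time, the measured TCP pose, the force, the opening and the grip force at its end, in the units of the state.
- bot.get_state(): the state, without advancing time (a new reading comes with each control period).
- viewer.get_image(name): name is "side" or "top" or "wrist"; returns a dict with "frame" (384x512x3 uint8, blue, green, red), "z_map" (384x512 float32, m along the optical axis (not along the pixel's ray), 0 where there is no reading), "camera_matrix" (3x3 intrinsics, pixels), "extrinsics" (4x4, takes a point from camera to world coordinates). Camera axes: x right, y down, z forward; pixel columns grow to the right and rows downward; lengths in m; the calibration is good to about 2 mm. A picture is of the moment at which its call begins.
- bot.job_done(): hands the job in; it is judged then, once.
The state is a dict: "time": time; "joint_positions": joint angles; "dq": joint speeds; "joint_efforts": joint torques, N m; "tool_pos": TCP position; "eef_rot": TCP orientation; "force": force on the tool from outside, world axes, zero at the start; "moment": the same for the moment, N m; "gripper_width": finger opening in m; "grip_force": force on a finger pad.
Only numpy, scipy, OpenCV 4.12 (cv2) and the standard library are available. Lean on these libraries where they do the work, as an engineer would, in place of code of your own. Each camera call takes 0.05 s, during which the arm holds its last target. There are 200 camera calls.

TASK

Set out the casting bench: centre the plain silver mould ring on the steel bench block, stack the blue mould ring squarely on top of it with the edges flush, and put the terracotta crucible in the middle of the cream firebrick. Stand the wooden tamper upright on the mat midway between the block and the brick, and lay the bright metal strike-off bar flat along the orange line of the mat, covering it, centred in front of the tamper. Leave the purple bottle and the brass ring where they are.

Things in the scene. Friction and masses are not known exactly. Their poses are not given: they have to be found in the camera images.
- mat: Dark cutting mat, flat on the table, fixed, under 1.2 mm thick (no obstacle), 270 mm along x, 360 mm along y. Origin: its centre, on the table; x points away from the robot, y to its left, turned up to 0.25 rad. A 12 mm orange line runs along y at x = -85 mm (robot's side). Block and brick stand at x = 0, y = +120 and -120 mm, in either order: midway between them is the mat's origin.
- block: Bare steel bench block, fixed, 80 x 80 mm, 25 mm high. Origin at the centre of its underside, z up.
- brick: Cream-coloured firebrick, fixed, 90 x 90 mm, 30 mm high. Origin at the centre of its underside, z up.
- ring_silver: Plain silver aluminium mould ring, open at both ends, outside 58 mm, inside 46 mm, 28 mm high, about 85 g, loose, flat on the table. Origin at the centre of its underside, z up along its axis. It and all other loose round things are at either side of the mat.
- ring_blue: Blue anodised mould ring, the same size as the silver one: outside 58 mm, inside 46 mm, 28 mm high, about 85 g, loose. Origin at the centre of its underside, z up along its axis.
- crucible: Small terracotta-red fired-clay crucible (round cup, open on top), 52 mm outside from 12 mm above its foot up to the rim, foot 42 mm, 36 mm high, wall 5 mm, about 80 g, loose, standing. Origin at the centre of its underside, z up.
- tamper: Wooden tamper standing upright: round foot 42 mm in diameter and 14 mm high, tapering to a straight round handle 26 mm thick from 22 mm up, 77 mm high in all, about 70 g, loose. Origin at the centre of its underside, z up.
- bar: Bright metal strike-off bar lying flat at the mat's far side, 22 mm along its x, 160 mm along its y, 12 mm thick, about 0.3 kg, loose. Origin at the centre of its underside, z up.
- bottle: Purple plastic bottle with a white cap, 42 mm in diameter, 80 mm high, loose, to be left alone. Origin at the centre of its underside.
- ring_brass: Small brass ring, outside 50 mm, inside 32 mm, 14 mm high, loose, to be left alone. Origin at the centre of its underside. A roll of green tape (50 mm, 20 mm high) and an amber jar (40 mm, 35 mm high) also stand about; centres of all loose round things are at least 90 mm apart.
Things that resemble listed ones, but are neither listed nor needed, are in the scene too. What is shaped like the crucible but green or turquoise is not meant.

How it is judged:
By the outcome, as a careful person would: the job done as asked, in the order asked, and still so for the second after the job is handed in, with the robot touching nothing.
It also fails if it takes over 109 s, if anything falls off the work surface, if the arm or the gripper's body presses on something with over 40 N, if the wrist force passes 120 N, or if a joint passes its speed limit or range.

## Working session

There is one attempt and no reset: what is moved stays moved. The work goes in short steps, Python scripts to look and compute and a shell command to move; the robot and the scene stay as the last step left them, time stands still between calls to the robot, and variables do not carry over. Pictures are saved under pics/ and viewed, at most 14 in all, crops included, and the job is handed in when it is done.

```bash
mkdir -p pics; ls
python3 - <<'E'
from bench import bot, viewer
import cv2,numpy as np
s=bot.get_state();print(s['time'],s['tool_pos'],s['eef_rot'],s['gripper_width'])
for n in ['top','side']:
    d=viewer.get_image(n);np.savez(f'/tmp/{n}0.npz',**d)
    cv2.imwrite(f'pics/{n}0.png',cv2.resize(d['frame'],(800,600),interpolation=cv2.INTER_CUBIC))
    print(n,d['camera_matrix'].round(1).tolist(),d['extrinsics'].round(3).tolist(),(d['z_map']>0).mean())
E
```

```text
pics
0.0 [ 0.19483537 -0.54070511  0.23083498] [-3.09366955e+00 -5.40443080e-01  2.79638667e-04] 0.08539603488197729
top [[445.5, 0.0, 256.4], [0.0, 445.5, 193.9], [0.0, 0.0, 1.0]] [[-0.002, -0.991, 0.133, 0.366], [-1.0, 0.003, 0.006, 0.029], [-0.006, -0.133, -0.991, 1.158], [0.0, 0.0, 0.0, 1.0]] 0.9957529703776041
side [[395.9, 0.0, 251.6], [0.0, 395.9, 188.3], [0.0, 0.0, 1.0]] [[-0.766, -0.456, 0.452, -0.045], [-0.643, 0.556, -0.527, 0.669], [-0.011, -0.695, -0.719, 0.908], [0.0, 0.0, 0.0, 1.0]] 0.9960530598958334
```

View pics/top0.png

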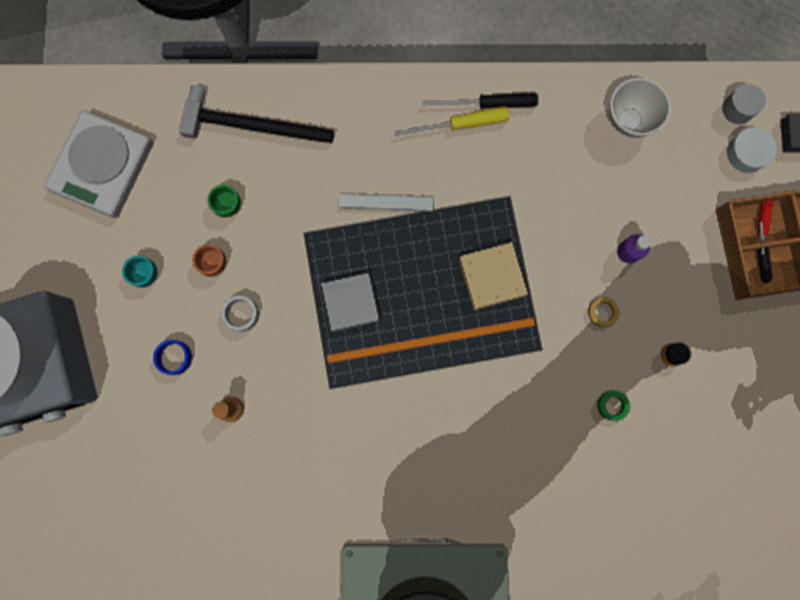

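View pics/side0.png

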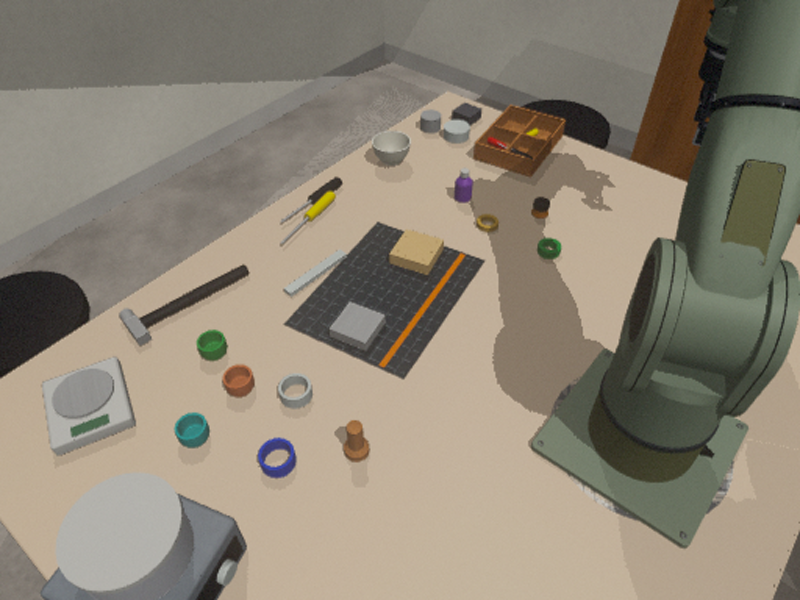

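The top view (800x600) shows the candidates. For the crucible: terracotta (209,261), green (223,200) and turquoise (139,271); terracotta is the one described. For the silver ring: only (240,313), with brass at (603,312) and green tape at (614,406). Blue ring is at (172,357), tamper (229,408), bar (386,202), block (350,301), brick (493,275), orange line (327,358)-(535,322). The crop will confirm these.

```bash
cat > h.py <<'E'
import numpy as np, cv2
from bench import bot, viewer
def pts(d):
    v,u=np.mgrid[:384,:512]; K=d['camera_matrix'];z=d['z_map']
    c=np.stack([(u-K[0,2])/K[0,0]*z,(v-K[1,2])/K[1,1]*z,z],-1)
    T=d['extrinsics'];P=c@T[:3,:3].T+T[:3,3];P[z<=0]=np.nan;return P
def ray(d,uv,h):
    K,T=d['camera_matrix'],d['extrinsics'];uv=np.atleast_2d(uv).astype(float)
    c=np.c_[(uv-K[:2,2])/[K[0,0],K[1,1]],np.ones(len(uv))]@T[:3,:3].T
    return T[:3,3]+c*((h-T[2,3])/c[:,2])[:,None]
def proj(d,p):
    T=d['extrinsics'];c=(np.asarray(p)-T[:3,3])@T[:3,:3];q=c@d['camera_matrix'].T;return q[:2]/q[2]
def circ(xy):
    A=np.c_[2*xy,np.ones(len(xy))];s=np.linalg.lstsq(A,(xy**2).sum(1),rcond=None)[0]
    return s[:2],np.sqrt(s[2]+s[:2]@s[:2])
E
python3 - <<'E'
from h import *
D={n:dict(np.load(f'/tmp/{n}0.npz')) for n in('top','side')}
t=D['top'];Pt=pts(t)
seeds=dict(silver=(240,313,.028),blue=(172,357,.028),cruc=(209,261,.036),tamper=(229,408,.077),bar=(386,202,.012),block=(350,301,.025),brick=(493,275,.03))
for n,(u,v,h) in seeds.items():
    p0=ray(t,(u/1.5625,v/1.5625),h)[0]
    for k in D:
        P=pts(D[k]);r=.1 if n=='bar' else .075 if n in('block','brick') else .043
        near=np.hypot(P[...,0]-p0[0],P[...,1]-p0[1])<r
        z=P[...,2]; floor=np.nanmedian(z[near&(z<.008)]); top=np.nanpercentile(z[near&(z>.006)],90)
        m=near&(z>top-.005)&(z<top+.006);Q=P[m][:,:2].astype(np.float32)
        (c,rad)=cv2.minEnclosingCircle(Q);R=cv2.minAreaRect(Q)
        cf='' 
        print(n,k,'floor %.4f top %.4f'%(floor,top),len(Q),'circ',np.round(c,4),round(rad,4),'rect',np.round(R[0],4),np.round(R[1],4),round(R[2],1))
hsv=cv2.cvtColor(t['frame'],cv2.COLOR_BGR2HSV)
for k in D:
    f=D[k]['frame'];hsv=cv2.cvtColor(f,cv2.COLOR_BGR2HSV)
    m=cv2.inRange(hsv,(6,170,120),(18,255,255));n,l,s,c=cv2.connectedComponentsWithStats(m)
    i=[j for j in range(1,n) if s[j,4]>60];i=max(i,key=lambda j:s[j,2]*(s[j,4]>200))
    v,u=np.where(l==i);Q=ray(D[k],np.c_[u,v],.001)[:,:2].astype(np.float32)
    R=cv2.minAreaRect(Q);print('line',k,np.round(R[0],4),np.round(R[1],4),round(R[2],2))
a=cv2.resize(t['frame'][100:290,70:270],(800,760))[:600];b=None
cv2.imwrite('pics/crop1.png',a)
E
```

```text
silver top floor 0.0003 top 0.0302 129 circ [0.5039 0.3011] 0.0285 rect [0.5038 0.3015] [0.0546 0.0547] 89.6
silver side floor -0.0007 top 0.0279 126 circ [0.4999 0.3026] 0.0298 rect [0.5008 0.3026] [0.0552 0.0552] 5.2
blue top floor 0.0003 top 0.0298 156 circ [0.4315 0.41  ] 0.0294 rect [0.4316 0.411 ] [0.0564 0.0559] 29.7
blue side floor -0.0010 top 0.0277 159 circ [0.4282 0.4117] 0.0298 rect [0.4288 0.411 ] [0.0558 0.0567] 70.6
cruc top floor 0.0006 top 0.0368 112 circ [0.5923 0.3531] 0.0261 rect [0.5921 0.3529] [0.0514 0.0477] 89.3
cruc side floor -0.0009 top 0.0347 111 circ [0.5909 0.3549] 0.0282 rect [0.5901 0.3546] [0.0497 0.0497] 8.1
tamper top floor 0.0003 top 0.0762 81 circ [0.3479 0.315 ] 0.0125 rect [0.3477 0.3147] [0.0214 0.0231] 0.0
tamper side floor -0.0009 top 0.0737 81 circ [0.344  0.3147] 0.0137 rect [0.3436 0.3152] [0.0222 0.0255] 43.4
bar top floor 0.0005 top 0.0146 430 circ [0.6964 0.0602] 0.0798 rect [0.6939 0.0603] [0.1591 0.0237] 87.7
bar side floor -0.0007 top 0.0128 240 circ [0.6873 0.0615] 0.0797 rect [0.6905 0.0614] [0.1588 0.0273] 87.9
block top floor 0.0007 top 0.0278 838 circ [0.5226 0.1192] 0.0549 rect [0.5221 0.1194] [0.0801 0.0796] 12.6
block side floor -0.0004 top 0.0258 530 circ [0.518  0.1206] 0.0556 rect [0.5183 0.1202] [0.0806 0.0838] 14.1
brick top floor 0.0009 top 0.0327 1055 circ [ 0.5648 -0.1173] 0.0609 rect [ 0.5644 -0.1167] [0.09   0.0902] 14.8
brick side floor 0.0001 top 0.0311 478 circ [ 0.562 -0.116] 0.0616 rect [ 0.5613 -0.1152] [0.0913 0.0944] 14.0
line top [ 0.4593 -0.0135] [0.0124 0.3488] 10.15
line side [ 0.4574 -0.0139] [0.0125 0.3484] 10.26
```

View pics/crop1.png

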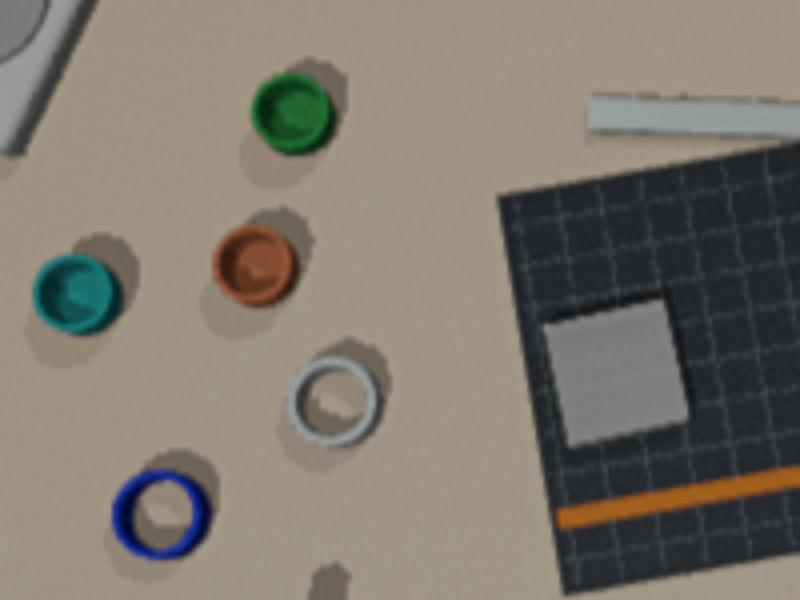

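The crop confirms it: terracotta cup at crop (255,265) is the crucible, the plain silver ring is at (333,400) and the blue one at (162,515). The other two cups are green (294,113) and turquoise (77,293). Heights agree with the text to about 2 mm, and the line, block and brick give a consistent mat pose (yaw about 10.2°). Next I move over the silver ring and refine with the wrist camera.

```bash
cat >> h.py <<'E'
from scipy.spatial.transform import Rotation as Ro
def rel(*targets):
    """each target (x,y,z,yaw of tool y in deg): shift/turn in the tool axes of now"""
    s=bot.get_state();R=Ro.from_rotvec(s['eef_rot'])
    y=R.as_matrix()[:,1]; print('t %.2f tcp'%s['time'],s['tool_pos'].round(4) if hasattr(s['tool_pos'],'round') else s['tool_pos'],'yawY %.2f'%np.degrees(np.arctan2(y[1],y[0])),'w %.4f'%s['gripper_width'])
    for x,yy,z,a in targets:
        a=np.radians(a);Y=np.array([np.cos(a),np.sin(a),0]);Z=np.array([0,0,-1.]);G=np.c_[np.cross(Y,Z),Y,Z]
        print('->',(R.inv().apply(np.array([x,yy,z])-s['tool_pos'])).round(4),(R.inv()*Ro.from_matrix(G)).as_rotvec().round(3))
E
python3 -c "
from h import *
rel((.5,-.25,.23,-70),(.502,.302,.2,-70))"
```

```text
t 0.10 tcp [ 0.1948 -0.5407  0.2309] yawY -70.19 w 0.0852
-> [ 0.3857 -0.1701  0.0011] [-0.001  0.    -0.003]
-> [ 0.5746 -0.6887  0.0315] [-0.001  0.    -0.003]
```

```bash
python3 -m crank '{"moves":[[0.085,0.386,-0.17,0,0,0,0],[0.085,0.386,-0.17,0,0,0,0],[0.085,0.386,-0.17,0,0,0,0],[0.085,0.386,-0.17,0,0,0,0],[0.085,0.386,-0.17,0,0,0,0],[0.085,0.386,-0.17,0,0,0,0],[0.085,0.386,-0.17,0,0,0,0],[0.085,0.386,-0.17,0,0,0,0],[0.085,0.386,-0.17,0,0,0,0],[0.085,0.386,-0.17,0,0,0,0],[0.085,0.575,-0.689,0.03,0,0,0],[0.085,0.575,-0.689,0.03,0,0,0],[0.085,0.575,-0.689,0.03,0,0,0],[0.085,0.575,-0.689,0.03,0,0,0],[0.085,0.575,-0.689,0.03,0,0,0],[0.085,0.575,-0.689,0.03,0,0,0],[0.085,0.575,-0.689,0.03,0,0,0],[0.085,0.575,-0.689,0.03,0,0,0],[0.085,0.575,-0.689,0.03,0,0,0],[0.085,0.575,-0.689,0.03,0,0,0]]}' 40
python3 -c "
from h import *
rel((.502,.302,.2,-70),)
d=viewer.get_image('wrist');print(d['extrinsics'].round(3).tolist())"
```

```text
time: 1.77
tool_pos: [0.5004, 0.1644, 0.2087]
eef_rot: [3.095, 0.541, -0.0]
force: [0.4, 0.2, 0.4]
gripper_width: 0.0852
grip_force: 0.0
t 1.77 tcp [0.5004 0.1644 0.2087] yawY -70.18 w 0.0852
-> [ 0.0481 -0.1289  0.0087] [-0.     0.    -0.003]
[[0.34, -0.905, -0.254, 0.564], [-0.94, -0.328, -0.091, 0.187], [-0.001, 0.27, -0.963, 0.351], [0.0, 0.0, 0.0, 1.0]]
```

```bash
python3 -m crank '{"moves":[[0.085,0.048,-0.129,0.009,0,0,0],[0.085,0.048,-0.129,0.009,0,0,0],[0.085,0.048,-0.129,0.009,0,0,0],[0.085,0.048,-0.129,0.009,0,0,0],[0.085,0.048,-0.129,0.009,0,0,0],[0.085,0.048,-0.129,0.009,0,0,0]]}'
cat >> h.py <<'E'
COL=dict(blue=((112,120,50),(128,255,255)),cruc=((3,90,50),(14,255,255)),silver=((0,0,0),(180,255,255)),tamper=((5,90,40),(18,255,255)))
def rim(d,p0,h,r=.045):
    """circle of the top outer rim: z_map mask near p0 at height h -> hull -> rays onto plane h"""
    P=pts(d);n=np.hypot(P[...,0]-p0[0],P[...,1]-p0[1])<r
    m=n&(np.abs(P[...,2]-h)<.006);
    zt=np.median(P[m][:,2])
    m=cv2.morphologyEx(m.astype(np.uint8),cv2.MORPH_CLOSE,np.ones((3,3)))
    v,u=np.where(m>0);hull=cv2.convexHull(np.c_[u,v].astype(np.int32))
    f=np.zeros(m.shape,np.uint8);cv2.fillConvexPoly(f,hull,1)
    c=max(cv2.findContours(f,0,cv2.CHAIN_APPROX_NONE)[0],key=len)[:,0]
    c2,rr=circ(ray(d,c,h)[:,:2]);return c2.round(4),round(float(rr),4),round(float(zt),4)
E
python3 - <<'E'
from h import *
d=viewer.get_image('wrist');np.savez('/tmp/w1.npz',**d)
cv2.imwrite('pics/w1.png',d['frame'])
P=pts(d);z=P[...,2];n=np.hypot(P[...,0]-.502,P[...,1]-.302)<.05
print('floor',np.nanmedian(z[n&(z<.01)]),'rim',rim(d,(.502,.302),.028))
for k in('top','side'):
    print(k,rim(dict(np.load(f'/tmp/{k}0.npz')),(.502,.302),.028))
rel((.502,.302,.2,-70))
E
```

```text
time: 2.32
tool_pos: [0.502, 0.3002, 0.1994]
eef_rot: [3.094, 0.542, -0.001]
force: [0.0, -0.8, 0.2]
gripper_width: 0.0853
grip_force: 0.0
floor -6.26491284126951e-05 rim (array([0.5022, 0.3023]), 0.0284, 0.0275)
top (array([0.5038, 0.3005]), 0.0282, 0.0273)
side (array([0.4991, 0.3033]), 0.0285, 0.0259)
t 2.37 tcp [0.5024 0.2992 0.1997] yawY -70.21 w 0.0852
-> [ 0.0006 -0.0028 -0.0003] [ 0.001  0.001 -0.004]
```

View pics/w1.png

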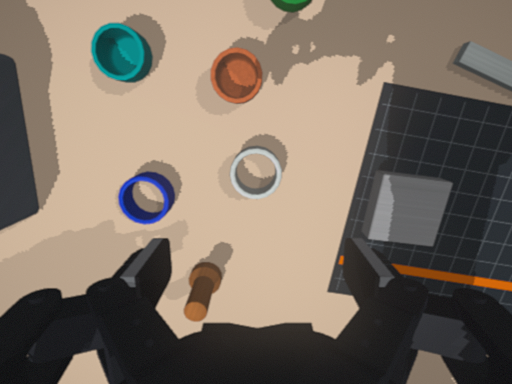

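The wrist view shows the silver ring at (256,173), blue (146,198), terracotta (237,75), tamper (205,285), block (410,210), with the fingers at (150,265) and (365,265). The wrist fix (0.5022, 0.3023) lies between the top and side fixes, with radius and height as they should be. I'll descend.

Run:
```python
from h import *
d=dict(np.load('/tmp/w1.npz'))
print('blue',rim(d,(.430,.4105),.028),'cruc',rim(d,(.5915,.354),.036),)
P=pts(d);m=(np.hypot(P[...,0]-.52,P[...,1]-.12)<.08)&(P[...,2]>.018);Q=P[m][:,:2].astype(np.float32);print(np.median(P[m][:,2]),cv2.minAreaRect(Q))
rel((.5022,.3023,.06,-70),(.5022,.3023,.003,-70))
```

```text
blue (array([0.4307, 0.4104]), 0.029, 0.0275) cruc (array([0.5896, 0.354 ]), 0.0254, 0.0356)
0.02481080953518039 ((0.520241379737854, 0.12021268904209137), (0.08038125932216644, 0.08090988546609879), 12.588699340820312)
t 2.37 tcp [0.5024 0.2992 0.1997] yawY -70.21 w 0.0852
-> [ 0.0009 -0.003   0.1397] [ 0.001  0.001 -0.004]
-> [ 0.001  -0.0031  0.1967] [ 0.001  0.001 -0.004]
```

```bash
python3 -m crank '{"moves":[[0.085,0,0,0.04,0,0,0],[0.085,0,0,0.08,0,0,0],[0.085,0,0,0.11,0,0,0],[0.085,0,0,0.14,0,0,0],[0.085,0,0,0.14,0,0,0],[0.085,0,0,0.14,0,0,0],[0.085,0,0,0.14,0,0,0]]}'
python3 - <<'E'
from h import *
rel((.5022,.3023,.004,-70))
E
```

```text
time: 2.95
tool_pos: [0.5033, 0.2996, 0.0618]
eef_rot: [-3.095, -0.539, -0.003]
force: [0.2, 0.0, 1.2]
gripper_width: 0.085
grip_force: 0.0
t 2.95 tcp [0.5033 0.2996 0.0618] yawY -70.24 w 0.0850
-> [-0.0002 -0.0028  0.0578] [-0.    -0.002 -0.004]
```

```bash
python3 -m crank '{"moves":[[0.085,0,-0.003,0.03,0,0,0],[0.085,0,-0.003,0.05,0,0,0],[0.085,0,-0.003,0.058,0,0,0],[0.085,0,-0.003,0.058,0,0,0],[0.085,0,-0.003,0.058,0,0,0],[0.04,0,-0.003,0.058,0,0,0],[0.04,0,-0.003,0.058,0,0,0],[0.04,0,-0.003,0.058,0,0,0],[0.04,0,-0.003,0.058,0,0,0],[0.04,0,-0.003,0.058,0,0,0],[0.04,0,-0.003,0.058,0,0,0],[0.04,0,-0.003,0.058,0,0,0]]}' 40
python3 - <<'E'
from h import *
rel((.5022,.3023,.004,-70))
E
```

```text
time: 3.95
tool_pos: [0.5019, 0.3031, 0.0034]
eef_rot: [-3.094, -0.54, -0.003]
force: [-3.6, -1.5, 16.9]
gripper_width: 0.0565
grip_force: 39.6
t 3.95 tcp [0.5019 0.3031 0.0034] yawY -70.21 w 0.0565
-> [-0.      0.0008 -0.0006] [-0.    -0.002 -0.004]
```

```bash
python3 -m crank '{"moves":[[0.04,0,0,-0.02,0,0,0],[0.04,0,0,-0.06,0,0,0],[0.04,0,0,-0.1,0,0,0],[0.04,0,0,-0.13,0,0,0],[0.04,0,0,-0.13,0,0,0],[0.04,0,0,-0.13,0,0,0]]}'
python3 - <<'E'
from h import *
d=viewer.get_image('wrist');s=bot.get_state()
P=pts(d);m=(np.hypot(P[...,0]-.502,P[...,1]-.302)<.06)&(P[...,2]>.1)&(P[...,2]<.2)
print(s['tool_pos'],d['extrinsics'].round(3).tolist())
print(np.nanpercentile(P[m][:,2],[1,10,50,90,99]))
cv2.imwrite('pics/w2.png',d['frame']);np.savez('/tmp/w2.npz',**d)
rel((.5203,.12,.134,-70))
E
```

```text
time: 4.45
tool_pos: [0.5019, 0.3032, 0.1339]
eef_rot: [-3.093, -0.54, -0.005]
force: [0.4, -0.9, -2.6]
gripper_width: 0.0561
grip_force: 43.9
[0.50131913 0.30289859 0.13241257] [[0.34, -0.906, -0.251, 0.565], [-0.94, -0.328, -0.089, 0.326], [-0.001, 0.267, -0.964, 0.277], [0.0, 0.0, 0.0, 1.0]]
[0.13285021 0.14491305 0.17271854 0.19516317 0.19942085]
t 4.50 tcp [0.5013 0.3029 0.1324] yawY -70.18 w 0.0559
-> [-0.0442  0.1785 -0.0017] [-0.    -0.001 -0.003]
```

View pics/w2.png

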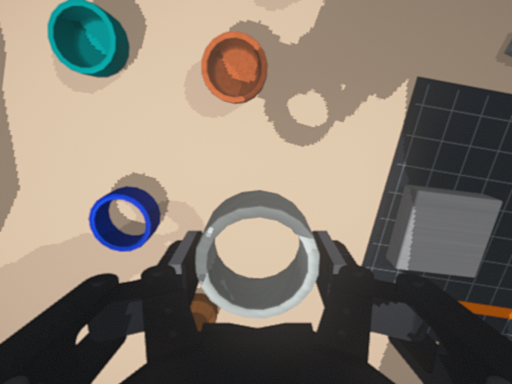

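Silver ring held level between the pads at (258,253), ahead of nothing else; blue ring at (125,219), crucible (235,68), block (450,232). Next I measure where the ring's axis lies relative to the TCP.

Run:
```python
from h import *
d=dict(np.load('/tmp/w2.npz'))
P=pts(d);h=.158
hsv=cv2.cvtColor(d['frame'],cv2.COLOR_BGR2HSV)
m=(np.abs(P[...,2]-h)<.004)&(np.hypot(P[...,0]-.502,P[...,1]-.303)<.034)
v,u=np.where(m);
for hh in(.156,.158):
    q=ray(d,np.c_[u,v],hh)[:,:2];print('all',len(q),*circ(q))   # annulus: mid radius ~26
    print(cv2.minEnclosingCircle(q.astype(np.float32)))
    R=Ro.from_rotvec(bot.get_state()['eef_rot']); c=circ(q)[0]
    print('tool offset',R.inv().apply(np.r_[c,0]-np.array([.5017,.3031,0])))
```

```text
all 5111 [0.50175908 0.30300409] 0.026346709028339046
((0.5044937133789062, 0.3040086627006531), 0.03429839015007019)
tool offset [ 2.30661168e-05  1.10256675e-04 -2.76529965e-08]
all 5111 [0.50280961 0.30337907] 0.025909437571070507
((0.5054988265037537, 0.30436691641807556), 0.03373081237077713)
tool offset [1.13851005e-03 1.13655321e-04 8.22413313e-07]
```

```bash
python3 -m crank '{"moves":[[0.04,-0.0445,0.1785,0,0,0,0],[0.04,-0.0445,0.1785,0,0,0,0],[0.04,-0.0445,0.1785,0,0,0,0],[0.04,-0.0445,0.1785,0,0,0,0],[0.04,-0.0445,0.1785,0.02,0,0,0],[0.04,-0.0445,0.1785,0.05,0,0,0],[0.04,-0.0445,0.1785,0.073,0,0,0],[0.04,-0.0445,0.1785,0.073,0,0,0],[0.04,-0.0445,0.1785,0.073,0,0,0],[0.04,-0.0445,0.1785,0.073,0,0,0]]}'
python3 - <<'E'
from h import *
d=viewer.get_image('wrist')
rel((.5203,.12,.03,-70))
P=pts(d);m=(np.hypot(P[...,0]-.52,P[...,1]-.12)<.07)&(abs(P[...,2]-.025)<.004);Q=P[m][:,:2].astype(np.float32);print(len(Q),np.median(P[m][:,2]),cv2.minAreaRect(Q))
E
```

```text
time: 5.33
tool_pos: [0.5201, 0.12, 0.0596]
eef_rot: [-3.095, -0.541, -0.0]
force: [-0.6, 0.3, -0.5]
gripper_width: 0.0561
grip_force: 43.9
t 5.38 tcp [0.5204 0.1201 0.06  ] yawY -70.17 w 0.0557
-> [-0.0001  0.0001  0.03  ] [ 0.    -0.001 -0.003]
9675 0.024838998131612472 ((0.5205183625221252, 0.119733527302742), (0.07985679060220718, 0.08016983419656754), 12.797710418701172)
```

Block and TCP agree to 0.3 mm. Lower and release.

```bash
python3 -m crank '{"moves":[[0.04,0,0,0.015,0,0,0],[0.04,0,0,0.026,0,0,0],[0.04,0,0,0.03,0,0,0],[0.04,0,0,0.031,0,0,0],[0.04,0,0,0.031,0,0,0],[0.062,0,0,0.031,0,0,0],[0.07,0,0,0.031,0,0,0],[0.075,0,0,0.031,0,0,0],[0.075,0,0,0.031,0,0,0],[0.075,0,0,0.031,0,0,0],[0.075,0,0,0.01,0,0,0],[0.085,0,0,-0.03,0,0,0],[0.085,0,0,-0.06,0,0,0],[0.085,0,0,-0.09,0,0,0],[0.085,0,0,-0.12,0,0,0],[0.085,0,0,-0.12,0,0,0],[0.085,0,0,-0.12,0,0,0]]}'
python3 - <<'E'
from h import *
d=viewer.get_image('wrist')
print('ring',rim(d,(.52,.12),.053))
P=pts(d);m=(np.hypot(P[...,0]-.52,P[...,1]-.12)<.07)&(abs(P[...,2]-.025)<.004);Q=P[m][:,:2].astype(np.float32);print(len(Q),np.median(P[m][:,2]),cv2.minAreaRect(Q))
rel((.4307,.4105,.18,-70),(.4307,.4105,.004,-70))
E
```

```text
time: 6.8
tool_pos: [0.5204, 0.1199, 0.1801]
eef_rot: [-3.094, -0.54, -0.004]
force: [-0.5, -0.3, -0.4]
gripper_width: 0.085
grip_force: 0.0
ring (array([0.52  , 0.1202]), 0.0284, 0.0526)
4117 0.024864061122282233 ((0.519973635673523, 0.11986996233463287), (0.08031097054481506, 0.07998913526535034), 12.757026672363281)
t 6.85 tcp [0.5199 0.1198 0.179 ] yawY -70.18 w 0.0850
-> [ 0.0146 -0.3037 -0.001 ] [-0.    -0.    -0.003]
-> [ 0.0145 -0.3037  0.175 ] [-0.    -0.    -0.003]
```

Silver ring is centred within 0.4 mm, level at 52.6 mm. On to the blue ring.

```bash
python3 -m crank '{"moves":[[0.085,0.0145,-0.3037,0,0,0,0],[0.085,0.0145,-0.3037,0,0,0,0],[0.085,0.0145,-0.3037,0,0,0,0],[0.085,0.0145,-0.3037,0,0,0,0],[0.085,0.0145,-0.3037,0,0,0,0],[0.085,0.0145,-0.3037,0,0,0,0],[0.085,0.0145,-0.3037,0,0,0,0],[0.085,0.0145,-0.3037,0,0,0,0],[0.085,0.0145,-0.3037,0,0,0,0],[0.085,0.0145,-0.3037,0.04,0,0,0],[0.085,0.0145,-0.3037,0.07,0,0,0],[0.085,0.0145,-0.3037,0.07,0,0,0],[0.085,0.0145,-0.3037,0.07,0,0,0]]}'
python3 - <<'E'
from h import *
d=viewer.get_image('wrist')
r=rim(d,(.4307,.4104),.028);print('ring',r)
rel((*r[0],.005,-70))
E
```

```text
time: 7.93
tool_pos: [0.4305, 0.4094, 0.1081]
eef_rot: [3.093, 0.539, -0.004]
force: [0.1, 0.2, 1.6]
gripper_width: 0.0852
grip_force: 0.0
ring (array([0.4304, 0.4115]), 0.0285, 0.0275)
t 7.98 tcp [0.4312 0.41   0.1096] yawY -70.23 w 0.0850
-> [-0.0002 -0.0017  0.1046] [ 0.     0.    -0.004]
```

```bash
python3 -m crank '{"moves":[[0.085,0,-0.0015,0.04,0,0,0],[0.085,0,-0.0015,0.07,0,0,0],[0.085,0,-0.0015,0.09,0,0,0],[0.085,0,-0.0015,0.1,0,0,0],[0.085,0,-0.0015,0.104,0,0,0],[0.085,0,-0.0015,0.104,0,0,0],[0.04,0,-0.0015,0.104,0,0,0],[0.04,0,-0.0015,0.104,0,0,0],[0.04,0,-0.0015,0.104,0,0,0],[0.04,0,-0.0015,0.104,0,0,0],[0.04,0,-0.0015,0.104,0,0,0],[0.04,0,-0.0015,0.104,0,0,0],[0.04,0,-0.0015,0.104,0,0,0]]}' 40
python3 -c "
from h import *
rel((.43,.41,.13,-70))"
```

```text
time: 9.07
tool_pos: [0.4308, 0.4124, 0.0067]
eef_rot: [-3.093, -0.541, -0.003]
force: [-3.2, -2.2, 16.3]
gripper_width: 0.0567
grip_force: 39.4
t 9.07 tcp [0.4308 0.4124 0.0067] yawY -70.17 w 0.0567
-> [-0.0013  0.0019 -0.1233] [-0.001 -0.002 -0.003]
```

```bash
python3 -m crank '{"moves":[[0.04,0,0,-0.02,0,0,0],[0.04,0,0,-0.06,0,0,0],[0.04,0,0,-0.1,0,0,0],[0.04,0,0,-0.13,0,0,0],[0.04,0,0,-0.13,0,0,0],[0.04,0,0,-0.13,0,0,0],[0.04,0,0,-0.13,0,0,0]]}'
python3 - <<'E'
from h import *
d=viewer.get_image('wrist');s=bot.get_state();t=np.array(s['tool_pos'])
P=pts(d);hsv=cv2.cvtColor(d['frame'],cv2.COLOR_BGR2HSV)
b=cv2.inRange(hsv,*COL['blue'])>0
m0=b&(np.hypot(P[...,0]-t[0],P[...,1]-t[1])<.036)
top=np.nanpercentile(P[m0][:,2],99);print('top',top-t[2])
m=m0&(P[...,2]>top-.002);v,u=np.where(m);q=ray(d,np.c_[u,v],np.median(P[m][:,2]))[:,:2];c,r=circ(q)
R=Ro.from_rotvec(s['eef_rot']);print(len(q),r,c,'off',R.inv().apply(np.r_[c-t[:2],0]))
rel((.5202,.12,.135,-70),(.5202,.12,.0588,-70))
E
```

```text
time: 9.65
tool_pos: [0.43, 0.4118, 0.1349]
eef_rot: [-3.095, -0.54, 0.0]
force: [0.6, -0.4, -1.2]
gripper_width: 0.0563
grip_force: 43.8
top 0.022688123500266583
3035 0.02574465069597828 [0.42958153 0.41144739] off [-3.01139791e-04  7.83460509e-05  3.21513534e-07]
t 9.70 tcp [0.4298 0.4116 0.1344] yawY -70.18 w 0.0567
-> [-0.0138  0.305  -0.0006] [ 0.     0.001 -0.003]
-> [-0.0138  0.305   0.0756] [ 0.     0.001 -0.003]
```

```bash
python3 -m crank '{"moves":[[0.04,-0.0138,0.305,0,0,0,0],[0.04,-0.0138,0.305,0,0,0,0],[0.04,-0.0138,0.305,0,0,0,0],[0.04,-0.0138,0.305,0,0,0,0],[0.04,-0.0138,0.305,0,0,0,0],[0.04,-0.0138,0.305,0,0,0,0],[0.04,-0.0138,0.305,0,0,0,0],[0.04,-0.0138,0.305,0,0,0,0],[0.04,-0.0138,0.305,0.03,0,0,0],[0.04,-0.0138,0.305,0.05,0,0,0],[0.04,-0.0138,0.305,0.05,0,0,0],[0.04,-0.0138,0.305,0.05,0,0,0],[0.04,-0.0138,0.305,0.05,0,0,0],[0.04,-0.0138,0.305,0.05,0,0,0]]}'
python3 - <<'E'
from h import *
viewer.get_image('wrist')
rel((.5201,.12,.0588,-70))
viewer.get_image('wrist')
rel((.5201,.12,.0588,-70))
E
```

```text
time: 10.87
tool_pos: [0.5209, 0.1205, 0.0859]
eef_rot: [-3.095, -0.541, -0.002]
force: [-0.1, -0.2, -1.3]
gripper_width: 0.0565
grip_force: 43.7
t 10.92 tcp [0.5209 0.1205 0.0859] yawY -70.17 w 0.0561
-> [-0.001   0.0002  0.0271] [ 0.    -0.001 -0.003]
t 10.97 tcp [0.5209 0.1205 0.0857] yawY -70.17 w 0.0564
-> [-0.0009  0.0002  0.0269] [ 0.    -0.001 -0.003]
```

```bash
python3 -m crank '{"moves":[[0.04,-0.0006,0.0002,0.012,0,0,0],[0.04,-0.0006,0.0002,0.022,0,0,0],[0.04,-0.0006,0.0002,0.026,0,0,0],[0.04,-0.0006,0.0002,0.027,0,0,0],[0.04,-0.0006,0.0002,0.027,0,0,0],[0.04,-0.0006,0.0002,0.027,0,0,0],[0.062,-0.0006,0.0002,0.027,0,0,0],[0.07,-0.0006,0.0002,0.027,0,0,0],[0.075,-0.0006,0.0002,0.027,0,0,0],[0.075,-0.0006,0.0002,0.027,0,0,0],[0.075,-0.0006,0.0002,0.027,0,0,0],[0.075,-0.0006,0.0002,0.01,0,0,0],[0.085,0,0,-0.03,0,0,0],[0.085,0,0,-0.06,0,0,0],[0.085,0,0,-0.09,0,0,0],[0.085,0,0,-0.12,0,0,0],[0.085,0,0,-0.12,0,0,0],[0.085,0,0,-0.12,0,0,0]]}'
python3 - <<'E'
from h import *
d=viewer.get_image('wrist')
print('blue',rim(d,(.52,.12),.081))
P=pts(d);m=(np.hypot(P[...,0]-.52,P[...,1]-.12)<.07)&(abs(P[...,2]-.025)<.004);Q=P[m][:,:2].astype(np.float32);print(len(Q),np.median(P[m][:,2]),cv2.minAreaRect(Q))
cv2.imwrite('pics/w3.png',d['frame'])
rel((.5905,.354,.2,-70),(.5905,.354,.004,-70))
E
```

```text
time: 12.47
tool_pos: [0.521, 0.1203, 0.206]
eef_rot: [-3.094, -0.54, -0.004]
force: [-0.1, 0.1, -1.2]
gripper_width: 0.0849
grip_force: 0.0
blue (array([0.5193, 0.1198]), 0.0285, 0.0805)
2950 0.024857396988160113 ((0.5199821591377258, 0.11991383880376816), (0.08022908121347427, 0.08015348017215729), 12.876267433166504)
t 12.52 tcp [0.5205 0.1202 0.2049] yawY -70.18 w 0.0850
-> [ 0.1451 -0.1962  0.005 ] [-0.    -0.    -0.003]
-> [ 0.145  -0.1962  0.201 ] [-0.    -0.    -0.003]
```

View pics/w3.png

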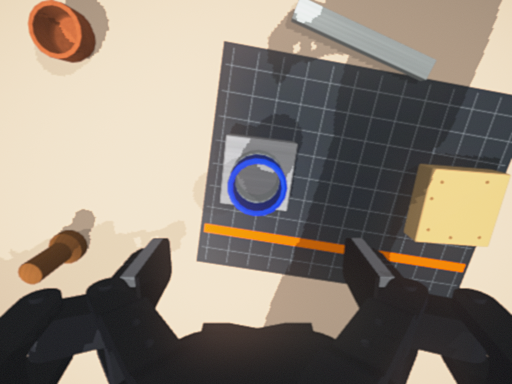

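Blue ring stands flush on the silver one at (257,185), centred on the block within 1 mm. Crucible is at (57,30), tamper (55,257), bar (365,38), brick (460,205). Next, the crucible.

```bash
python3 -m crank '{"moves":[[0.085,0.145,-0.196,0,0,0,0],[0.085,0.145,-0.196,0,0,0,0],[0.085,0.145,-0.196,0,0,0,0],[0.085,0.145,-0.196,0,0,0,0],[0.085,0.145,-0.196,0,0,0,0],[0.085,0.145,-0.196,0,0,0,0],[0.085,0.145,-0.196,0,0,0,0],[0.085,0.145,-0.196,0.04,0,0,0],[0.085,0.145,-0.196,0.08,0,0,0],[0.085,0.145,-0.196,0.095,0,0,0],[0.085,0.145,-0.196,0.095,0,0,0],[0.085,0.145,-0.196,0.095,0,0,0],[0.085,0.145,-0.196,0.095,0,0,0]]}'
python3 - <<'E'
from h import *
d=viewer.get_image('wrist')
r=rim(d,(.5905,.354),.036);print('cruc',r)
rel((*r[0],.01,-70))
E
```

```text
time: 13.6
tool_pos: [0.5911, 0.3539, 0.111]
eef_rot: [-3.094, -0.54, -0.002]
force: [0.8, -0.1, 0.9]
gripper_width: 0.0852
grip_force: 0.0
cruc (array([0.5908, 0.3543]), 0.0256, 0.0355)
t 13.65 tcp [0.5912 0.354  0.1113] yawY -70.19 w 0.0847
-> [-0.0004 -0.0004  0.1013] [-0.    -0.002 -0.003]
```

```bash
python3 -m crank '{"moves":[[0.085,0,0,0.04,0,0,0],[0.085,0,0,0.07,0,0,0],[0.085,0,0,0.09,0,0,0],[0.085,0,0,0.1,0,0,0],[0.085,0,0,0.1,0,0,0],[0.085,0,0,0.1,0,0,0],[0.04,0,0,0.1,0,0,0],[0.04,0,0,0.1,0,0,0],[0.04,0,0,0.1,0,0,0],[0.04,0,0,0.1,0,0,0],[0.04,0,0,0.1,0,0,0],[0.04,0,0,0.1,0,0,0],[0.04,0,0,0.1,0,0,0],[0.04,0,0,0.08,0,0,0],[0.04,0,0,0.04,0,0,0],[0.04,0,0,0,0,0,0],[0.04,0,0,-0.02,0,0,0],[0.04,0,0,-0.02,0,0,0],[0.04,0,0,-0.02,0,0,0]]}' 35
python3 - <<'E'
from h import *
d=viewer.get_image('wrist');s=bot.get_state();t=np.array(s['tool_pos'])
P=pts(d);hsv=cv2.cvtColor(d['frame'],cv2.COLOR_BGR2HSV)
b=cv2.inRange(hsv,*COL['cruc'])>0
m0=b&(np.hypot(P[...,0]-t[0],P[...,1]-t[1])<.036)
top=np.nanpercentile(P[m0][:,2],99);print('top',top-t[2])
m=m0&(P[...,2]>top-.002);v,u=np.where(m);q=ray(d,np.c_[u,v],np.median(P[m][:,2]))[:,:2];c,r=circ(q)
R=Ro.from_rotvec(s['eef_rot']);print(len(q),r,c,'off',R.inv().apply(np.r_[c-t[:2],0]))
rel((.563,-.116,.18,-70),(.563,-.116,.0425,-70))
E
```

```text
time: 15.23
tool_pos: [0.5909, 0.354, 0.1314]
eef_rot: [-3.094, -0.54, -0.003]
force: [-0.1, -0.1, -2.2]
gripper_width: 0.0511
grip_force: 37.2
top 0.02670234090939977
2797 0.02469069726034032 [0.58839944 0.34886702] off [-3.52176834e-03  3.91300608e-03 -6.45940081e-07]
t 15.28 tcp [0.5904 0.3537 0.1299] yawY -70.19 w 0.0507
-> [-0.185   0.4326 -0.0501] [-0.     0.    -0.003]
-> [-0.185   0.4327  0.0874] [-0.     0.    -0.003]
```

```bash
python3 -m crank '{"moves":[[0.04,0,0,-0.04,0,0,0],[0.04,-0.185,0.4326,-0.05,0,0,0],[0.04,-0.185,0.4326,-0.05,0,0,0],[0.04,-0.185,0.4326,-0.05,0,0,0],[0.04,-0.185,0.4326,-0.05,0,0,0],[0.04,-0.185,0.4326,-0.05,0,0,0],[0.04,-0.185,0.4326,-0.05,0,0,0],[0.04,-0.185,0.4326,-0.05,0,0,0],[0.04,-0.185,0.4326,-0.05,0,0,0],[0.04,-0.185,0.4326,-0.05,0,0,0],[0.04,-0.185,0.4326,-0.05,0,0,0],[0.04,-0.185,0.4326,-0.05,0,0,0],[0.04,-0.185,0.4326,-0.05,0,0,0],[0.04,-0.185,0.4326,-0.02,0,0,0],[0.04,-0.185,0.4326,0.02,0,0,0],[0.04,-0.185,0.4326,0.04,0,0,0],[0.04,-0.185,0.4326,0.04,0,0,0],[0.04,-0.185,0.4326,0.04,0,0,0],[0.04,-0.185,0.4326,0.04,0,0,0]]}'
python3 - <<'E'
from h import *
d=viewer.get_image('wrist');s=bot.get_state();t=np.array(s['tool_pos']);np.savez('/tmp/w4.npz',**d)
P=pts(d);hsv=cv2.cvtColor(d['frame'],cv2.COLOR_BGR2HSV)
h=t[2]+.0262
b=(cv2.inRange(hsv,*COL['cruc'])>0)&(np.hypot(P[...,0]-t[0],P[...,1]-t[1])<.036)
m=b&(abs(P[...,2]-h)<.003)
R=Ro.from_rotvec(s['eef_rot'])
v,u=np.where(m);H=cv2.convexHull(np.c_[u,v].astype(np.int32));q=ray(d,H[:,0],h)[:,:2]
for c,r in (circ(q),cv2.minEnclosingCircle(q.astype(np.float32))): print(r,'off',R.inv().apply(np.r_[c-t[:2],0]).round(4))
m=(np.hypot(P[...,0]-.563,P[...,1]+.116)<.08)&(abs(P[...,2]-.03)<.004)&(cv2.inRange(hsv,(15,20,90),(35,255,255))>0);Q=P[m][:,:2].astype(np.float32);print(len(Q),np.median(P[m][:,2]),cv2.minAreaRect(Q))
cv2.imwrite('pics/w4.png',d['frame'])
rel((.563,-.116,.0425,-70))
E
```

```text
time: 16.87
tool_pos: [0.5636, -0.116, 0.0909]
eef_rot: [3.094, 0.54, 0.001]
force: [0.0, -0.1, -0.4]
gripper_width: 0.051
grip_force: 37.4
0.025162402773390928 off [0.0008 0.0001 0.    ]
0.025542311370372772 off [0.0007 0.0003 0.    ]
8138 0.02983430539422334 ((0.5724560022354126, -0.11384670436382294), (0.07019807398319244, 0.09018848836421967), 15.549036979675293)
t 16.92 tcp [ 0.5638 -0.116   0.0912] yawY -70.19 w 0.0509
-> [-0.0008 -0.0003  0.0487] [ 0.001 -0.002 -0.003]
```

View pics/w4.png

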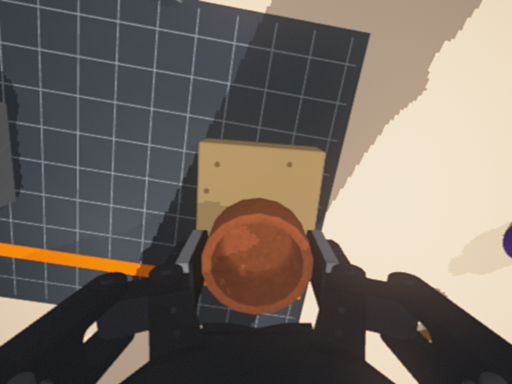

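Crucible held upright at (257,255), its axis 0.7 mm ahead of the TCP; brick centre from its visible far edge agrees with (0.563, -0.116), top at 29.8 mm. Lower and release.

```bash
python3 -m crank '{"moves":[[0.04,-0.0015,0,0.03,0,0,0],[0.04,-0.0015,0,0.045,0,0,0],[0.04,-0.0015,0,0.049,0,0,0],[0.04,-0.0015,0,0.05,0,0,0],[0.04,-0.0015,0,0.05,0,0,0],[0.04,-0.0015,0,0.05,0,0,0],[0.056,-0.0015,0,0.05,0,0,0],[0.066,-0.0015,0,0.05,0,0,0],[0.075,-0.0015,0,0.05,0,0,0],[0.075,-0.0015,0,0.05,0,0,0],[0.075,-0.0015,0,0.05,0,0,0],[0.075,-0.0015,0,0.03,0,0,0],[0.085,0,0,-0.01,0,0,0],[0.085,0,0,-0.05,0,0,0],[0.085,0,0,-0.09,0,0,0],[0.085,0,0,-0.12,0,0,0],[0.085,0,0,-0.12,0,0,0],[0.085,0,0,-0.12,0,0,0]]}'
python3 - <<'E'
from h import *
d=viewer.get_image('wrist');np.savez('/tmp/w5.npz',**d)
print('cruc',rim(d,(.563,-.116),.066))
P=pts(d);m=(np.hypot(P[...,0]-.563,P[...,1]+.116)<.075)&(abs(P[...,2]-.03)<.004);Q=P[m][:,:2].astype(np.float32);print(len(Q),np.median(P[m][:,2]),cv2.minAreaRect(Q))
hsv=cv2.cvtColor(d['frame'],cv2.COLOR_BGR2HSV);m=cv2.inRange(hsv,(8,200,150),(18,255,255));v,u=np.where(m>0)
q=ray(d,np.c_[u,v],.001)[:,:2].astype(np.float32);print('line',cv2.minAreaRect(q))
rel((.345,.315,.2,-70),(.345,.315,.04,-70))
E
```

```text
time: 18.42
tool_pos: [0.5636, -0.1161, 0.2112]
eef_rot: [3.094, 0.54, 0.004]
force: [-1.3, -0.7, 0.5]
gripper_width: 0.0849
grip_force: 0.0
cruc (array([ 0.5618, -0.1165]), 0.0255, 0.0656)
4037 0.02986527691785451 ((0.562423825263977, -0.11636941134929657), (0.0902549996972084, 0.0900942012667656), 15.23531436920166)
line ((0.4576405882835388, -0.013498812913894653), (0.012129250913858414, 0.34884509444236755), 10.302506446838379)
t 18.47 tcp [ 0.5631 -0.1159  0.2099] yawY -70.19 w 0.0852
-> [-0.0591 -0.4793  0.0099] [-0.    -0.    -0.003]
-> [-0.0592 -0.4793  0.1699] [-0.    -0.    -0.003]
```

Crucible is within 0.7 mm of the brick's centre. Now the tamper.

```bash
python3 -m crank '{"moves":[[0.085,-0.059,-0.479,0,0,0,0],[0.085,-0.059,-0.479,0,0,0,0],[0.085,-0.059,-0.479,0,0,0,0],[0.085,-0.059,-0.479,0,0,0,0],[0.085,-0.059,-0.479,0,0,0,0],[0.085,-0.059,-0.479,0,0,0,0],[0.085,-0.059,-0.479,0,0,0,0],[0.085,-0.059,-0.479,0,0,0,0],[0.085,-0.059,-0.479,0,0,0,0],[0.085,-0.059,-0.479,0,0,0,0],[0.085,-0.059,-0.479,0,0,0,0],[0.085,-0.059,-0.479,0,0,0,0],[0.085,-0.059,-0.479,0,0,0,0],[0.07,-0.059,-0.479,0,0,0,0],[0.07,-0.059,-0.479,0.03,0,0,0],[0.07,-0.059,-0.479,0.03,0,0,0],[0.07,-0.059,-0.479,0.03,0,0,0]]}'
python3 - <<'E'
from h import *
d=viewer.get_image('wrist');s=bot.get_state()
P=pts(d);n=np.hypot(P[...,0]-.346,P[...,1]-.315)<.04
z=P[...,2];top=np.nanpercentile(z[n],99);print('top',top,'floor',np.nanmedian(z[n&(z<.008)]))
print('top rim',rim(d,(.346,.315),top,.03))
m=n&(abs(z-.010)<.005);print('foot',circ(P[m][:,:2]),len(P[m]))
cv2.imwrite('pics/w6.png',d['frame'])
r=rim(d,(.346,.315),top,.03)
rel((*r[0],.1,-70),(*r[0],.034,-70))
E
```

```text
time: 19.88
tool_pos: [0.3453, 0.3133, 0.1792]
eef_rot: [3.093, 0.538, -0.004]
force: [0.3, -0.3, -0.3]
gripper_width: 0.07
grip_force: 0.0
top 0.2790775959637328 floor -8.01301850426317e-05
top rim (array([0.3627, 0.3197]), 0.0141, 0.2767)
foot (array([0.34536051, 0.31552608]), np.float64(0.019996893801621424)) 126
t 19.93 tcp [0.3456 0.3138 0.1801] yawY -70.27 w 0.0700
-> [0.0181 0.0001 0.0801] [ 0.001  0.001 -0.005]
-> [1.820e-02 1.000e-04 1.461e-01] [ 0.001  0.001 -0.005]
```

View pics/w6.png

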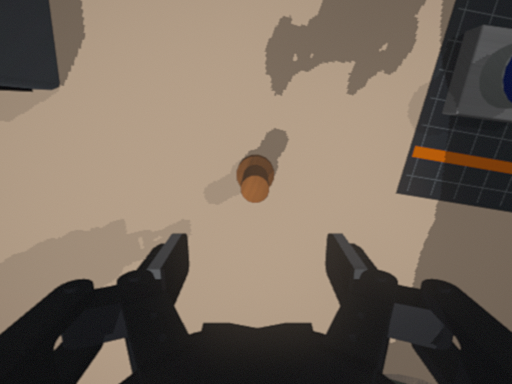

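The tamper stands with its handle top at (255,188) and foot at (256,172). The "top" value came from the gripper itself, so I redo it limited to heights below 0.1.

Run:
```python
from h import *
d=viewer.get_image('wrist')
r=rim(d,(.346,.315),.076,.03);print('top rim',r)
rel((*r[0],.1,-70),(*r[0],.032,-70))
```

```text
top rim (array([0.3463, 0.3157]), 0.0125, 0.0741)
t 19.98 tcp [0.3458 0.3141 0.1805] yawY -70.26 w 0.0701
-> [ 0.001  -0.0013  0.0805] [ 0.     0.    -0.005]
-> [ 0.001  -0.0013  0.1485] [ 0.     0.    -0.005]
```

```bash
python3 -m crank '{"moves":[[0.07,0.0008,-0.0013,0.04,0,0,0],[0.07,0.0008,-0.0013,0.08,0,0,0],[0.07,0.0008,-0.0013,0.11,0,0,0],[0.07,0.0008,-0.0013,0.135,0,0,0],[0.07,0.0008,-0.0013,0.146,0,0,0],[0.07,0.0008,-0.0013,0.146,0,0,0],[0.07,0.0008,-0.0013,0.146,0,0,0],[0.015,0.0008,-0.0013,0.146,0,0,0],[0.015,0.0008,-0.0013,0.146,0,0,0],[0.015,0.0008,-0.0013,0.146,0,0,0],[0.015,0.0008,-0.0013,0.146,0,0,0],[0.015,0.0008,-0.0013,0.146,0,0,0],[0.015,0.0008,-0.0013,0.146,0,0,0],[0.015,0.0008,-0.0013,0.146,0,0,0],[0.015,0.0008,-0.0013,0.146,0,0,0]]}' 40
python3 -c "
from h import *
rel((.345,.315,.2,-70))"
```

```text
time: 21.23
tool_pos: [0.3459, 0.3165, 0.0346]
eef_rot: [-3.094, -0.54, -0.002]
force: [-1.0, 0.3, 12.0]
gripper_width: 0.025
grip_force: 40.9
t 21.23 tcp [0.3459 0.3165 0.0346] yawY -70.19 w 0.0250
-> [-0.0012  0.001  -0.1654] [-0.001 -0.001 -0.003]
```

```bash
python3 -m crank '{"moves":[[0.015,0,0,-0.02,0,0,0],[0.015,0,0,-0.06,0,0,0],[0.015,0,0,-0.1,0,0,0],[0.015,0,0,-0.13,0,0,0],[0.015,0,0,-0.13,0,0,0],[0.015,0,0,-0.13,0,0,0]]}'
python3 - <<'E'
from h import *
d=viewer.get_image('wrist')
rel((.5414,.0018,.165,-70),(.5414,.0018,.06,-70))
t=np.array(bot.get_state()['tool_pos']);P=pts(d);hsv=cv2.cvtColor(d['frame'],cv2.COLOR_BGR2HSV)
b=(cv2.inRange(hsv,*COL['tamper'])>0)&(np.hypot(P[...,0]-t[0],P[...,1]-t[1])<.04)&(P[...,2]>t[2]-.05)
top=np.nanpercentile(P[b][:,2],97);print('top rel',top-t[2],'offs',(P[b&(P[...,2]>top-.004)].mean(0)-t).round(4), 'foot z',np.nanpercentile(P[b][:,2],5)-t[2])
E
```

```text
time: 21.73
tool_pos: [0.3459, 0.3167, 0.1653]
eef_rot: [-3.093, -0.54, -0.004]
force: [0.1, 0.1, -1.6]
gripper_width: 0.0248
grip_force: 39.8
t 21.78 tcp [0.3455 0.3163 0.1641] yawY -70.18 w 0.0253
-> [ 0.0776  0.3623 -0.0011] [-0.001 -0.001 -0.003]
-> [0.0775 0.3624 0.1039] [-0.001 -0.001 -0.003]
top rel 0.042561348458556386 offs [0.001  0.0004 0.0408] foot z -0.01942478968058728
```

```bash
python3 -m crank '{"moves":[[0.015,0.0773,0.3623,0,0,0,0],[0.015,0.0773,0.3623,0,0,0,0],[0.015,0.0773,0.3623,0,0,0,0],[0.015,0.0773,0.3623,0,0,0,0],[0.015,0.0773,0.3623,0,0,0,0],[0.015,0.0773,0.3623,0,0,0,0],[0.015,0.0773,0.3623,0,0,0,0],[0.015,0.0773,0.3623,0,0,0,0],[0.015,0.0773,0.3623,0,0,0,0],[0.015,0.0773,0.3623,0,0,0,0],[0.015,0.0773,0.3623,0.04,0,0,0],[0.015,0.0773,0.3623,0.08,0,0,0],[0.015,0.0773,0.3623,0.11,0,0,0],[0.015,0.0773,0.3623,0.11,0,0,0],[0.015,0.0773,0.3623,0.11,0,0,0],[0.015,0.0773,0.3623,0.11,0,0,0]]}'
python3 - <<'E'
from h import *
d=viewer.get_image('wrist')
rel((.5414,.0018,.0355,-70))
t=np.array(bot.get_state()['tool_pos']);P=pts(d);hsv=cv2.cvtColor(d['frame'],cv2.COLOR_BGR2HSV)
b=(cv2.inRange(hsv,*COL['tamper'])>0)&(np.hypot(P[...,0]-t[0],P[...,1]-t[1])<.03)
print((P[b&(P[...,2]>t[2]+.038)].mean(0)-t).round(4))
cv2.imwrite('pics/w7.png',d['frame'])
E
```

```text
time: 23.12
tool_pos: [0.5415, 0.0016, 0.055]
eef_rot: [-3.095, -0.54, -0.001]
force: [-0.0, -0.4, -0.1]
gripper_width: 0.0249
grip_force: 39.9
t 23.17 tcp [0.5418 0.0016 0.0554] yawY -70.19 w 0.0252
-> [-0.0003 -0.0003  0.0199] [ 0.    -0.002 -0.003]
[ 0.     -0.0002  0.0398]
```

View pics/w7.png

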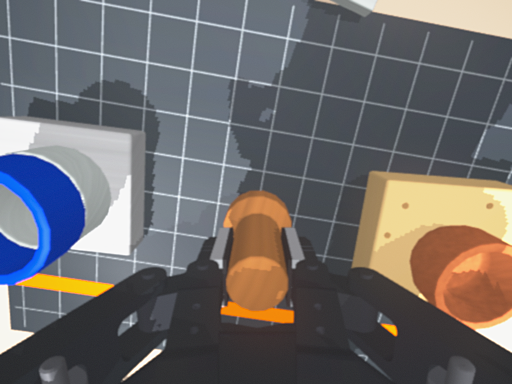

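Tamper upright between the pads at (257,255), clear of the block stack (left) and the brick (right). Lower and release.

```bash
python3 -m crank '{"moves":[[0.015,0,0,0.012,0,0,0],[0.015,0,0,0.017,0,0,0],[0.015,0,0,0.019,0,0,0],[0.015,0,0,0.0195,0,0,0],[0.015,0,0,0.0195,0,0,0],[0.015,0,0,0.0195,0,0,0],[0.03,0,0,0.0195,0,0,0],[0.04,0,0,0.0195,0,0,0],[0.055,0,0,0.0195,0,0,0],[0.055,0,0,0.0195,0,0,0],[0.055,0,0,0.0195,0,0,0],[0.055,0,0,-0.01,0,0,0],[0.055,0,0,-0.05,0,0,0],[0.055,0,0,-0.09,0,0,0],[0.055,0,0,-0.13,0,0,0],[0.055,0,0,-0.15,0,0,0],[0.055,0,0,-0.15,0,0,0],[0.055,0,0,-0.15,0,0,0]]}'
python3 - <<'E'
from h import *
d=viewer.get_image('wrist');P=pts(d)
print('tamper',rim(d,(.5414,.0018),.077,.03))
n=(np.hypot(P[...,0]-.69,P[...,1]-.06)<.1)&(P[...,2]>.006)&(P[...,2]<.02);Q=P[n][:,:2].astype(np.float32);print('bar',len(Q),np.median(P[n][:,2]),cv2.minAreaRect(Q))
rel((.692,.061,.205,-2),(.692,.061,.1,-2))
E
```

```text
time: 24.67
tool_pos: [0.5414, 0.0016, 0.2046]
eef_rot: [3.095, 0.54, 0.003]
force: [-0.0, -0.0, -1.0]
gripper_width: 0.0552
grip_force: 0.0
tamper (array([0.5412, 0.0016]), 0.0124, 0.0741)
bar 2905 0.011634365441591854 ((0.6915985345840454, 0.0551883801817894), (0.14787590503692627, 0.02265048958361149), 87.82090759277344)
t 24.72 tcp [0.5409 0.0015 0.2036] yawY -70.19 w 0.0546
-> [ 0.1623 -0.0047 -0.0014] [-0.    0.   -1.19]
-> [ 0.1623 -0.0047  0.1036] [-0.    0.   -1.19]
```

```bash
python3 -m crank '{"moves":[[0.055,0.04,0,0,0,0,-0.12],[0.055,0.08,0,0,0,0,-0.24],[0.055,0.12,0,0,0,0,-0.36],[0.055,0.162,-0.005,0,0,0,-0.48],[0.055,0.162,-0.005,0,0,0,-0.6],[0.055,0.162,-0.005,0,0,0,-0.72],[0.055,0.162,-0.005,0,0,0,-0.84],[0.055,0.162,-0.005,0,0,0,-0.96],[0.055,0.162,-0.005,0,0,0,-1.08],[0.055,0.162,-0.005,0,0,0,-1.187],[0.055,0.162,-0.005,0.03,0,0,-1.187],[0.055,0.162,-0.005,0.05,0,0,-1.187],[0.055,0.162,-0.005,0.05,0,0,-1.187],[0.055,0.162,-0.005,0.05,0,0,-1.187],[0.055,0.162,-0.005,0.05,0,0,-1.187]]}'
python3 - <<'E'
from h import *
d=viewer.get_image('wrist');P=pts(d)
n=(np.hypot(P[...,0]-.69,P[...,1]-.06)<.1)&(P[...,2]>.006)&(P[...,2]<.02);Q=P[n][:,:2].astype(np.float32);R=cv2.minAreaRect(Q);print('bar',len(Q),np.median(P[n][:,2]),R)
cv2.imwrite('pics/w8.png',d['frame'])
rel((*R[0],.1,R[2]-90),(*R[0],.004,R[2]-90))
E
```

```text
time: 25.97
tool_pos: [0.6921, 0.0613, 0.1545]
eef_rot: [2.263, 2.179, 0.001]
force: [0.4, -0.5, -1.0]
gripper_width: 0.0551
grip_force: 0.0
bar 3371 0.011827295420260786 ((0.6920291781425476, 0.06060599163174629), (0.15921033918857574, 0.022018734365701675), 87.91059112548828)
t 26.02 tcp [0.6923 0.0613 0.1549] yawY -2.19 w 0.0551
-> [-0.0007 -0.0003  0.0549] [ 0.001 -0.    -0.002]
-> [-0.0007 -0.0004  0.1509] [ 0.001 -0.    -0.002]
```

View pics/w8.png

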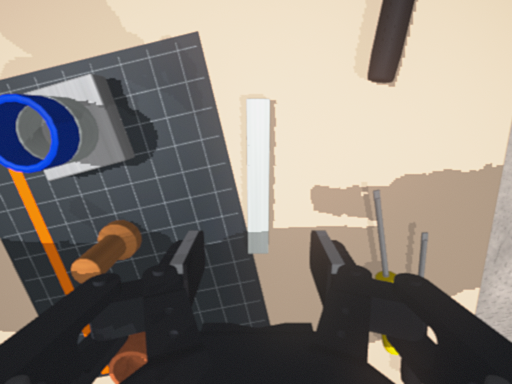

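The bar lies at (258,100)-(260,252), wholly seen (159 x 22 mm, 11.8 mm high), clear of the screwdrivers at (380,230). Grasp it at its middle.

```bash
python3 -m crank '{"moves":[[0.055,-0.0007,-0.0003,0.04,0,0,0],[0.055,-0.0007,-0.0003,0.08,0,0,0],[0.055,-0.0007,-0.0003,0.12,0,0,0],[0.055,-0.0007,-0.0003,0.14,0,0,0],[0.055,-0.0007,-0.0003,0.15,0,0,0],[0.055,-0.0007,-0.0003,0.15,0,0,0],[0.055,-0.0007,-0.0003,0.15,0,0,0],[0.01,-0.0007,-0.0003,0.15,0,0,0],[0.01,-0.0007,-0.0003,0.15,0,0,0],[0.01,-0.0007,-0.0003,0.15,0,0,0],[0.01,-0.0007,-0.0003,0.15,0,0,0],[0.01,-0.0007,-0.0003,0.15,0,0,0],[0.01,-0.0007,-0.0003,0.15,0,0,0],[0.01,-0.0007,-0.0003,0.15,0,0,0]]}' 70
python3 -c "
from h import *
rel((.692,.0606,.154,-2.1))"
```

```text
time: 27.18
tool_pos: [0.6923, 0.0605, 0.0058]
eef_rot: [2.263, 2.178, 0.003]
force: [-2.8, -0.9, 13.0]
gripper_width: 0.0193
grip_force: 68.7
t 27.18 tcp [0.6923 0.0605 0.0058] yawY -2.19 w 0.0193
-> [ 1.000e-04 -0.000e+00 -1.482e-01] [ 0.002 -0.    -0.002]
```

```bash
python3 -m crank '{"moves":[[0.01,0,0,-0.02,0,0,0],[0.01,0,0,-0.06,0,0,0],[0.01,0,0,-0.1,0,0,0],[0.01,0,0,-0.14,0,0,0],[0.01,0,0,-0.15,0,0,0],[0.01,0,0,-0.15,0,0,0],[0.01,0,0,-0.15,0,0,0]]}'
python3 - <<'E'
from h import *
d=viewer.get_image('wrist');P=pts(d);t=np.array(bot.get_state()['tool_pos'])
n=(np.hypot(P[...,0]-t[0],P[...,1]-t[1])<.1)&(abs(P[...,2]-t[2]-.006)<.006)&(abs(P[...,0]-t[0])<.016);Q=P[n][:,:2].astype(np.float32);R=cv2.minAreaRect(Q);print('bar',len(Q),np.median(P[n][:,2])-t[2],R)
q=P[n];A=np.c_[q[:,:2]-t[:2],np.ones(len(q))];print('slope',np.linalg.lstsq(A,q[:,2]-t[2],rcond=None)[0], 'ymax',q[:,1].max())
rel((.4577,-.0135,.155,10.2),(.4577,-.0135,.04,10.2))
E
```

```text
time: 27.77
tool_pos: [0.6913, 0.0604, 0.1537]
eef_rot: [2.263, 2.179, -0.0]
force: [-1.0, -0.7, -4.3]
gripper_width: 0.0196
grip_force: 70.0
bar 10735 0.006993399739906925 ((0.6907427906990051, 0.07636677473783493), (0.03183935210108757, 0.12974776327610016), 2.0815165042877197)
slope [-0.00182816 -0.00138299  0.00704467] ymax 0.14102107077638204
t 27.82 tcp [0.6909 0.0603 0.1526] yawY -2.17 w 0.0196
-> [-0.0826 -0.2303 -0.0019] [-0.002  0.    -0.216]
-> [-0.0826 -0.2301  0.1131] [-0.002  0.    -0.216]
```

```bash
python3 -m crank '{"moves":[[0.01,-0.0826,-0.23,0,0,0,-0.1],[0.01,-0.0826,-0.23,0,0,0,-0.217],[0.01,-0.0826,-0.23,0,0,0,-0.217],[0.01,-0.0826,-0.23,0,0,0,-0.217],[0.01,-0.0826,-0.23,0,0,0,-0.217],[0.01,-0.0826,-0.23,0,0,0,-0.217],[0.01,-0.0826,-0.23,0,0,0,-0.217],[0.01,-0.0826,-0.23,0,0,0,-0.217],[0.01,-0.0826,-0.23,0,0,0,-0.217],[0.01,-0.0826,-0.23,0.04,0,0,-0.217],[0.01,-0.0826,-0.23,0.08,0,0,-0.217],[0.01,-0.0826,-0.23,0.11,0,0,-0.217],[0.01,-0.0826,-0.23,0.12,0,0,-0.217],[0.01,-0.0826,-0.23,0.12,0,0,-0.217],[0.01,-0.0826,-0.23,0.12,0,0,-0.217],[0.01,-0.0826,-0.23,0.12,0,0,-0.217]]}'
python3 - <<'E'
from h import *
d=viewer.get_image('wrist')
rel((.4577,-.0135,.0065,10.25))
cv2.imwrite('pics/w9.png',d['frame'])
hsv=cv2.cvtColor(d['frame'],cv2.COLOR_BGR2HSV);P=pts(d);m=(cv2.inRange(hsv,(8,180,100),(18,255,255))>0)&(abs(P[...,2])<.006);v,u=np.where(m)
q=ray(d,np.c_[u,v],.001)[:,:2].astype(np.float32);print('line',len(q),cv2.minAreaRect(q))
E
```

```text
time: 29.15
tool_pos: [0.4591, -0.0132, 0.0344]
eef_rot: [2.014, 2.411, 0.001]
force: [-0.5, -0.8, -2.6]
gripper_width: 0.0194
grip_force: 70.3
t 29.20 tcp [ 0.4591 -0.0133  0.0346] yawY 10.24 w 0.0195
-> [ 0.     -0.0015  0.0281] [ 0.001 -0.    -0.   ]
line 1746 ((0.4393320381641388, 0.08980703353881836), (0.011858795769512653, 0.039831917732954025), 10.656436920166016)
```

View pics/w9.png

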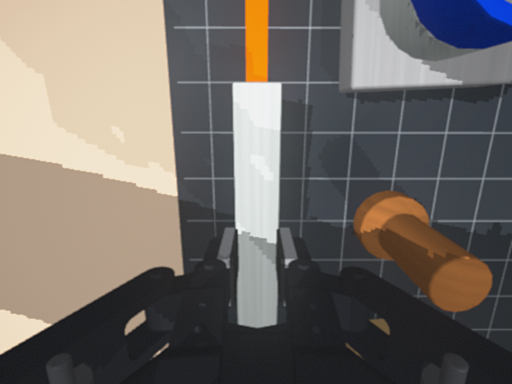

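Bar held above the orange line (257,40), which is collinear with it; tamper clear at (420,250). Lower, release with a small opening, retreat.

```bash
python3 -m crank '{"moves":[[0.01,0,-0.0013,0.015,0,0,0],[0.01,0,-0.0013,0.024,0,0,0],[0.01,0,-0.0013,0.0275,0,0,0],[0.01,0,-0.0013,0.028,0,0,0],[0.01,0,-0.0013,0.028,0,0,0],[0.01,0,-0.0013,0.028,0,0,0],[0.024,0,-0.0013,0.028,0,0,0],[0.03,0,-0.0013,0.028,0,0,0],[0.036,0,-0.0013,0.028,0,0,0],[0.036,0,-0.0013,0.028,0,0,0],[0.036,0,-0.0013,0.01,0,0,0],[0.036,0,-0.0013,-0.03,0,0,0],[0.036,0,-0.0013,-0.07,0,0,0],[0.036,0,-0.0013,-0.11,0,0,0],[0.036,0,-0.0013,-0.15,0,0,0],[0.036,0,-0.0013,-0.19,0,0,0],[0.036,0,-0.0013,-0.19,0,0,0],[0.036,0,-0.0013,-0.19,0,0,0]]}'
python3 - <<'E'
from h import *
d=viewer.get_image('wrist');P=pts(d)
n=(np.hypot(P[...,0]-.458,P[...,1]+.0135)<.087)&(P[...,2]>.007)&(P[...,2]<.02)&(abs((P[...,0]-.458)*.984+(P[...,1]+.0135)*.178)<.025);Q=P[n][:,:2].astype(np.float32);print('bar',len(Q),np.median(P[n][:,2]),cv2.minAreaRect(Q))
print('tamper',rim(d,(.5414,.0018),.077,.03),'blue',rim(d,(.52,.12),.081))
for k in('top','side'):
    e=viewer.get_image(k);np.savez(f'/tmp/{k}1.npz',**e);cv2.imwrite(f'pics/{k}1.png',cv2.resize(e['frame'],(800,600)))
rel((.4577,-.0135,.2,10.25))
E
```

```text
time: 30.7
tool_pos: [0.4578, -0.0139, 0.2255]
eef_rot: [2.013, 2.408, 0.003]
force: [-0.8, -0.2, -0.9]
gripper_width: 0.0361
grip_force: 0.0
bar 2239 0.011778407071736496 ((0.4556655287742615, -0.013194866478443146), (0.02154425159096718, 0.1590818613767624), 10.654939651489258)
tamper (array([0.5382, 0.0019]), 0.0124, 0.074) blue (array([0.5174, 0.1186]), 0.0287, 0.0803)
t 30.85 tcp [ 0.4568 -0.0137  0.223 ] yawY 10.26 w 0.0360
-> [-0.      0.0009  0.023 ] [-0.002 -0.     0.   ]
```

View pics/side1.png

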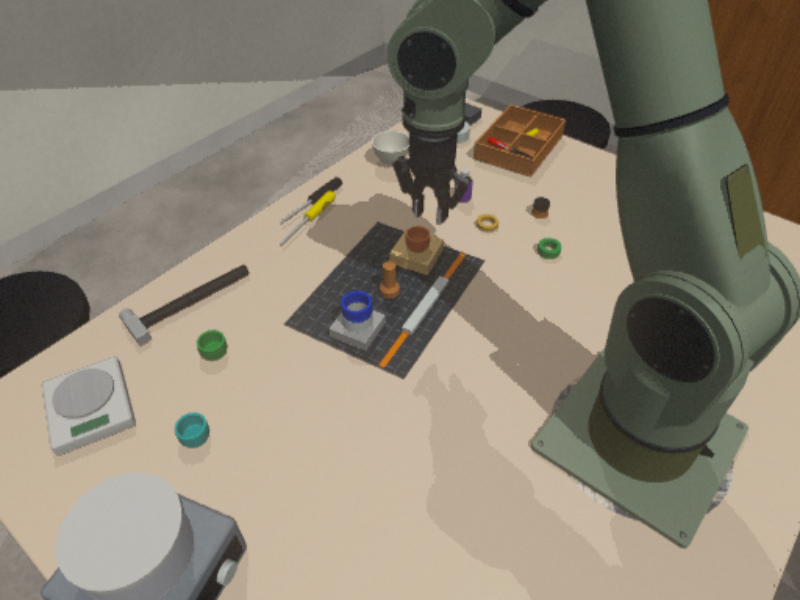

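The side view shows everything in place: blue on silver on the block (357,318), crucible on the brick (417,238), tamper upright (389,282), bar covering the line (425,305), and bottle and brass ring untouched. In the wrist view the bar lies 84 mm in front of the tamper, centred to 0.2 mm. I'm handing it in.

```bash
python3 -c "
from bench import bot
print(bot.job_done())"
```

```text
the job is handed in; nothing more can be done
None
```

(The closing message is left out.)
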